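Set a maple block against the flip stop of a saw board

ROBOT

A 7-joint arm with a two-finger parallel gripper is mounted at the origin on the work surface. World frame = base frame: x ahead of the robot, y to its left, z up, the work surface at z = 0. Lengths are in m, angles in rad, forces in N, time in s.
With the tool pointing down it reaches from about 0.4 to 0.875 m from the base axis. Payload 19.3 kg.
Tool frame: the origin (TCP) lies at the very end of the fingers, on their centre line; the grasp point (between the pads) lies 19 mm behind it; z points along the fingers, y is the line along which they close (so a half turn about z gives the same grasp; the last joint's range is limited). The gripper opens to 85 mm and grips with 20 to 120 N. Pads are 22 mm wide; open, the fingers measure 114 mm over their backs; the gripper's body (76 mm by 85 mm) begins 54 mm behind the grasp point. The pads swing forward as they close: fully open they stand 13 mm farther back than shut.
Start: joints at [-1.215, 0.521, -0.036, 1.599, 0.021, 1.021, -0.113], TCP at [0.258, 0.569, 0.231] pointing down, gripper open.
Joint ranges: [-2.91, 2.91], [-0.3, 2.13], [-1.5, 1.42], [0.17, 2.43], [-1.26, 4.41], [0.16, 1.93], [-2.52, 2.52]. Speed limits (rad/s): [1.89, 1.89, 2.39, 2.39, 3.01, 3.01, 3.01].

INTERFACE

Orientations are given as [roll, pitch, yaw] about the fixed x, y, z axes, in that order (R = Rz(yaw) Ry(pitch) Rx(roll)).
In Python, from workcell import monitor, optics, workorder gives the robot as it stands.
- The arm moves only by the tool apply_moves, never from a script. Its arguments are lists of equal length, an entry for each row: "linear": the shift along the tool's x, y, z each as a share of 0.1 m, from -1 to 1, a list of three; "delta_rot": the turn, a rotation vector about the tool's x, y, z each as a share of 120 degrees, from -1 to 1, a list of three. A call has exactly 5 rows; each row is the pose to reach, as a shift and turn from the pose commanded when the call began, along the tool's axes at that moment; what a row does not reach only later rows make up. A row lasts 1/12 s, in which the tool goes at most 41.7 mm and 7.16 degrees, less where a joint would pass 70% of its speed; a pose out of reach is approached as far as the arm can. A call with a number of a shift or a turn outside -1 to 1 is refused whole. A call with a gripper value outside its range is refused whole. "gripper" is the opening, from -1 (shut) to 1 (fully open), set as the call begins (left out, the last holds). The fingers move at their own pace and stop on an object; "force" is the grip in N (left out, the last holds). Time passes only in rows, so rows that repeat a pose let the fingers close, or fill a call up. It gives the time, the measured TCP pose, the force, the opening and the grip force at its end, in the units of the state.
- monitor.observe(): the state, without advancing time (a new reading comes with each control period).
- optics.grab_frame(name): name is "scene" or "top" or "wrist"; returns (picture, depth): 384x512x3 uint8, red, green, blue; 384x512 float32, m along the optical axis (not along the pixel's ray), 0 where there is no reading.
- optics.camera_info(name): a dict with "fx", "fy", "cx", "cy" (pixels), "D" ([k1, k2, p1, p2, k3] as OpenCV has them; the pictures are not rectified), "rvec" (rotation vector, rad) and "tvec" (3), from world to camera coordinates, as OpenCV has them; the wrist camera has in their place "T_tool_cam" (4x4, takes a point from camera to tool coordinates, whose origin is the TCP and whose axes are the flange's). Camera axes: x right, y down, z forward; pixel columns grow to the right and rows downward; lengths in m; the calibration is good to about 2 mm. A picture is of the moment at which its call begins: read the wrist's pose just before it. camera_info takes no time and is no camera call.
- workorder.job_done(): hands the job in; it is judged then, once.
The state is a dict: "clock": time; "qpos": joint angles; "qd": joint speeds; "joint_efforts": joint torques, N m; "position": TCP position; "tool_rot": TCP orientation; "force": force on the tool from outside, world axes, zero at the start; "moment": the same for the moment, N m; "grip_width": finger opening in m; "finger_force": force on a finger pad.
Only numpy, scipy, OpenCV 4.12 (cv2) and the standard library are available. Lean on these libraries where they do the work, as an engineer would, in place of code of your own. Each camera call takes 0.05 s, during which the arm holds its last target. There are 200 camera calls.

TASK

Get the maple block ready for sawing to length on the saw board. With the fingertips, flip down the length stop that stands farther from the saw slot, leaving the other stop up, then push the block along the board until its end butts against the stop you flipped down and its long side lies flush against the fence. Only push things: do not pick the block up, and leave the other things where they are.

Things in the scene. Friction and masses are not known exactly. Their poses are not given: they have to be found in the camera images.
- saw_board: Plywood saw board fixed to the bench, 200 (its x) x 560 (its y) x 18 mm thick; origin at the centre of its underside, z up. A fence runs all along its y: front face (robot side) at x = +50 mm, back at +72 mm, top 60 mm above the bench, aluminium track on top. The saw slot, a 3 mm dark cut through fence and board, is at y = +20 mm; both flip stops stand on its +y side.
- long_stop (a joint): Hinge of the aluminium flip stop farther from the slot, the one to flip down; rad. 0 = down (bar level to the board's -x, plate hanging in front of the fence). 2.65 = up, swung back past its balance point (about 2.15): bar back and up, plate standing to 62 mm above the hinge. Pushed from behind (to -x) high on the plate it yields to under 3 N and past balance falls by itself.
- long_stop_hinge (a point): On the farther stop's hinge line, mid-width; 70 mm above the bench, board x = +61 mm; the line runs along board y. The stop is an L: a bar 10 mm thick reaching 41 mm from this line, and at its end a plate 26 mm deep, 14 mm wide, square to the bar, to 48 mm from it. Mount 34 mm wide, top 78 mm above the bench; black knob to 30 mm behind the line, hardly above it.
- long_stop_face (a point): Centre of the flat side of the farther stop's plate that the block butts against (it looks to the board's -y). It turns with the stop; when the stop is down it is at the board's x = +33 mm, 40 mm above the bench, 7 mm to the -y side of the hinge point, with axes as the board's.
- short_stop (a joint): Hinge of the flip stop nearer to the slot, same shape, size and joint values as the farther one. It starts up (2.5 to 2.65) and must stay up.
- short_stop_hinge (a point): Point on the hinge line of the nearer stop, midway in its width; 70 mm above the bench.
- block: Plain pale maple block, 60 (its x) x 180 (its y) x 38 mm high, 0.2 to 0.4 kg, loose on the saw board in front of the fence, roughly along it, most of it on the -y side of the slot. Origin at the centre of its underside, z up; underside 18 mm above the bench.
- block_end (a point): Mid-height point of the block's vertical edge on the fence side at the end that goes to the stop (block x = +30, y = +90, z = +19 mm).
- block_tail (a point): The same at the other end (block x = +30, y = -90, z = +19 mm).
- corner_block: Bystander: small pale wood block, 30 by 34 by 32 mm high, standing on the front of the saw board near its +y end. Origin at the centre of its underside.
- glue: Bystander: white glue bottle with orange cap, 54 mm diameter, 130 mm high, standing on the bench behind the fence. Origin at the centre of its underside.
- saw: Bystander: small back saw lying flat on the bench behind the board, blade 200 by 46 mm to its +y, turned wooden handle 108 mm to its -y, under 26 mm high. Origin on the bench at the root of the blade.
- gouge: Bystander: carving gouge lying on the bench beyond the board's +y end, wooden handle 122 mm to its -x, steel blade 130 mm to its +x, 29 mm high. Origin on the bench under the ferrule.
There are look-alikes about, which are no part of the job. Of the things shaped like the block, the wooden one is meant.

How it is judged:
On the way, in this order (a step that is already met when the one before it is completed fails the run):
1. the stop farther from the saw slot is flipped down, before the block comes to it (value of joint long_stop below 0.1 rad), for 0.2 s.
2. the block's end is pushed up against that stop (value of joint long_stop below 0.1 rad and y of block_end in the frame of long_stop_face between -0.003 and 0.003 m), for 0.2 s.
At the end, for the whole second after the job is handed in: The farther stop is down (within 0.1 rad) and the nearer one still up; the block lies flat and still on the saw board, its end within 3 mm of the plate of the lowered stop and both ends of its long side within 3 mm of the fence face (all of step 2 and value of joint short_stop above 2.3 rad and x of each of block_end, block_tail in the frame of saw_board above 0.047 m and height (world z) of block below 0.021 m and angle between block's own z axis and vertical below 0.05 rad and linear speed of block below 0.01 m/s); the robot touches nothing.
It fails at once if the block is lifted off the board or tipped (height (world z) of block above 0.03 m or angle between block's own z axis and vertical above 0.2 rad).
It fails at once if the stop nearer to the saw slot is flipped (value of joint short_stop below 2 rad).
It fails at once if another thing is moved more than 20 mm or tipped over (distance of any of corner_block, glue, saw, gouge from where it was at the start of the episode above 0.02 m or angle between glue's own z axis and vertical above 0.5 rad).
It also fails if it takes over 69 s, if anything falls off the work surface, if the arm or the gripper's body presses on something with over 40 N, if the wrist force passes 120 N, or if a joint passes its speed limit or range.

## Working session

There is one attempt and no reset: what is moved stays moved. The work goes in short steps, Python scripts to look and compute and a tool call to move; the robot and the scene stay as the last step left them, time stands still between calls to the robot, and variables do not carry over. Pictures are saved under pics/ and viewed, at most 10 in all, crops included, and the job is handed in when it is done.

Besides the shell and the picture viewer there is one more tool, called after ">>>" as name(argument=value, ...) on one line, values as JSON. apply_moves: Moves the arm, as the interface text tells. Its arguments: {"type":"object","properties":{"linear":{"type":"array"},"delta_rot":{"type":"array"},"gripper":{"type":"number"},"force":{"type":"number"}},"required":["linear","delta_rot"]}

```bash
mkdir -p pics; ls; cat > h.py <<'E'
import numpy as np, cv2
from workcell import monitor, optics, workorder
def cam(n):
    i=optics.camera_info(n); K=np.array([[i['fx'],0,i['cx']],[0,i['fy'],i['cy']],[0,0,1.]]); D=np.array(i['D'],float)
    if 'rvec' in i: R=cv2.Rodrigues(np.array(i['rvec'],float))[0]; t=np.array(i['tvec'],float).ravel()
    return K,D,R,t
def at_z(n,px,z):
    K,D,R,t=cam(n); p=cv2.undistortPoints(np.array(px,float).reshape(-1,1,2),K,D).reshape(-1,2)
    r=np.c_[p,np.ones(len(p))]@R; c=-R.T@t; s=(z-c[2])/r[:,2]; return c+s[:,None]*r
def at_d(n,px,d):
    K,D,R,t=cam(n); p=cv2.undistortPoints(np.array(px,float).reshape(-1,1,2),K,D).reshape(-1,2)
    v=np.array([d[int(round(y)),int(round(x))] for x,y in px]); return (np.c_[p,np.ones(len(p))]*v[:,None]-t)@R
def proj(n,P):
    K,D,R,t=cam(n); return cv2.projectPoints(np.array(P,float).reshape(-1,1,3),cv2.Rodrigues(R)[0],t,K,D)[0].reshape(-1,2)
E
python3 - <<'E'
from h import *
for n in('top','scene'):
    p,d=optics.grab_frame(n); np.savez(n+'0.npz',p=p,d=d)
    cv2.imwrite(f'pics/{n}0.png',cv2.resize(p[:,:,::-1],(800,600),interpolation=cv2.INTER_CUBIC))
    K,D,R,t=cam(n); print(n,K[0,0],-R.T@t,R[2])
print(monitor.observe())
E
```

```text
pics
top 469.30667165469623 [0.27231173 0.07435609 1.23303547] [ 0.20257228  0.01250352 -0.97918749]
scene 462.4755043792279 [0.95084082 0.55767682 1.14611747] [-0.36820255 -0.39142663 -0.8433339 ]
{'clock': 0.1, 'qpos': array([-1.2152398 ,  0.52195307, -0.03628708,  1.59990613,  0.02121037,
        1.02108035, -0.11277076]), 'qd': array([-0.00097331, -0.00235099, -0.00015453, -0.00253329,  0.00028608,
        0.00140844, -0.00017662]), 'joint_efforts': array([ 3.54222328e-03, -9.28496575e+01,  1.98412187e+00, -3.70526147e+01,
        1.81977544e-02,  5.41286281e-03, -9.45998181e-06]), 'position': array([0.25807135, 0.56893241, 0.23080064]), 'tool_rot': array([-3.14063528e+00,  9.39889257e-05,  2.71582405e+00]), 'force': array([-0.76149248,  0.18022877,  0.74049589]), 'moment': array([0.08772485, 0.01436268, 0.01069123]), 'finger_force': 0.0, 'grip_width': 0.08567895864411593}
```

View pics/top0.png

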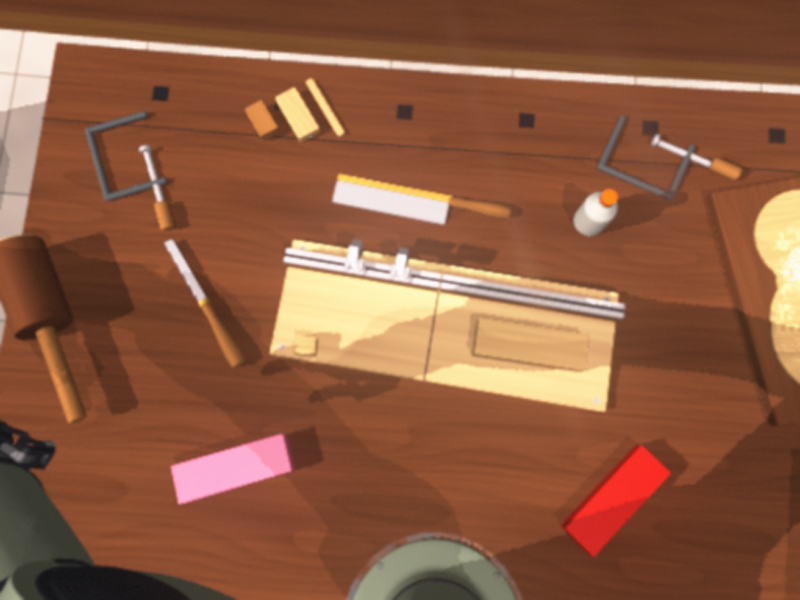

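View pics/scene0.png

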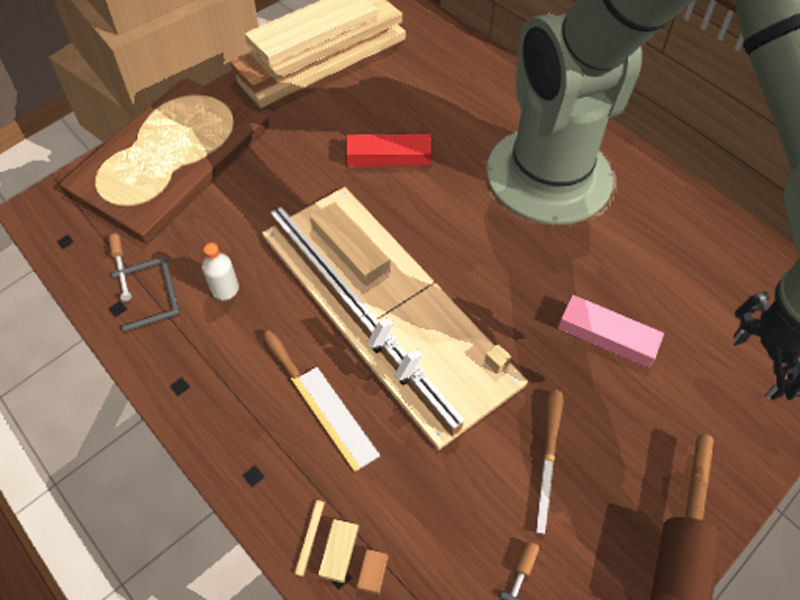

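The top view shows the saw board at (450,325), the slot at (433,335), and the wooden block at (530,342). The block's look-alikes are the pink (232,468) and red (617,500) blocks. Two stops are up, at (355,257) and (402,265). The one at (355,257) is farther from the slot, so it is the one to flip. I'll confirm this in an enlarged crop.

```bash
python3 - <<'E'
from h import *
a=np.load('top0.npz')['p'][145:270,165:415]; b=np.load('scene0.npz')['p'][115:290,160:345]
A=cv2.resize(a,None,fx=3.2,fy=3.2,interpolation=cv2.INTER_CUBIC)
cv2.imwrite('pics/c1.png',A[:,:,::-1])
B=cv2.resize(b,None,fx=3.4,fy=3.4,interpolation=cv2.INTER_CUBIC); cv2.imwrite('pics/c2.png',B[:,:,::-1])
E
```

```text
(no output)
```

View pics/c1.png

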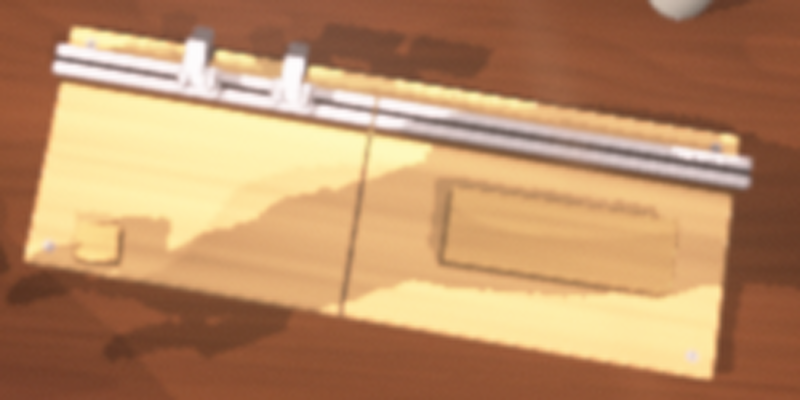

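View pics/c2.png

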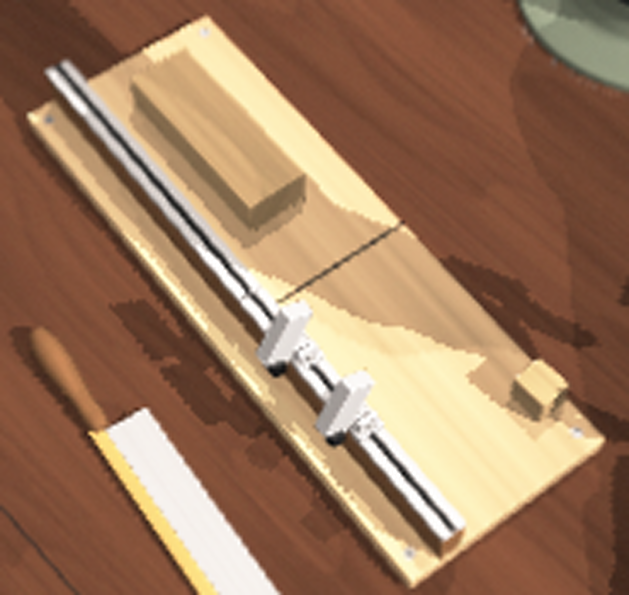

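The crop confirms it. The plain wooden block is on the board at c2 (220,130). The far stop is at c1 (198,60) / c2 (345,405), and the near stop is at c1 (295,75) / c2 (285,335). The slot runs along c1 (372,130)–(343,312). Next I'll work out the poses.

```bash
cat >> h.py <<'E'
from scipy.optimize import least_squares
def rect_fit(pts,loc):
    pts=np.array(pts)[:,:2]; loc=np.array(loc,float)
    f=lambda q:(q[:2]+loc@np.array([[np.cos(q[2]),np.sin(q[2])],[-np.sin(q[2]),np.cos(q[2])]])-pts).ravel()
    r=least_squares(f,[*pts.mean(0),-.15]); return r.x,r.fun.reshape(-1,2)
E
python3 - <<'E'
from h import *
np.set_printoptions(precision=4,suppress=True)
T=lambda l:np.array(l,float)/3.2+[165,145]-.35
S=lambda l:np.array(l,float)/3.4+[160,115]-.35
top=np.load('top0.npz');sc=np.load('scene0.npz')
tb=at_z('top',T([(24,262),(712,379),(70,28),(738,135)]),.018)
sb=at_z('scene',S([(603,438),(205,17),(412,585),(28,117)]),.018)
L=[(-.1,.28),(-.1,-.28),(.1,.28),(.1,-.28)]
for x in(tb,sb,np.r_[tb,sb]): print('board',*rect_fit(x,L*(len(x)//4)))
# slot
sl=np.r_[at_z('top',T([(372,130),(343,312)]),.018),at_z('scene',S([(280,300),(403,223)]),.018)]; print('slot',sl)
t=at_z('top',T([(440,262),(447,185),(668,293),(680,225)]),.056)
s=at_z('scene',S([(303,178),(250,213),(187,50),(133,83)]),.056)
L2=[(-.03,.09),(.03,.09),(-.03,-.09),(.03,-.09)]
for x in(t,s): print('block',*rect_fit(x,L2))
b=rect_fit(np.r_[tb,sb],L*2)[0]
c,s_=np.cos(b[2]),np.sin(b[2]); R=np.array([[c,-s_],[s_,c]])
print('slot in board',(sl[:,:2]-b[:2])@R)
# depth points on board frame from top: heights >0.065
for n,a in(('top',top),('scene',sc)):
    d=a['d']; v,u=np.nonzero(d>0); P=at_d(n,np.c_[u,v],d); q=(P[:,:2]-b[:2])@R
    m=(abs(q[:,1])<.28)&(q[:,0]>.0)&(q[:,0]<.16)&(P[:,2]>.085)&(P[:,2]<.16)
    Q=np.c_[q[m],P[m,2]]; 
    for lo in np.unique(np.round(Q[:,1]/.01)): 
        w=Q[np.round(Q[:,1]/.01)==lo]; print(n,lo*.01,len(w),w.mean(0),w[:,2].max(),w[:,0].min(),w[:,0].max())
    for nm,(x0,x1,z0,z1) in dict(board=(-.08,-.02,.0,.03),blk=(-.05,.045,.045,.07)).items():
        m=(q[:,0]>x0)&(q[:,0]<x1)&(abs(q[:,1])<.26)&(P[:,2]>z0)&(P[:,2]<z1); Q=np.c_[q[m],P[m,2]]; print(n,nm,m.sum(),Q[:,2].mean() , Q.min(0),Q.max(0))
E
```

```text
board [ 0.4815  0.0151 -0.0913] [[-0.0004  0.0008]
 [ 0.0008  0.    ]
 [ 0.0001 -0.0008]
 [-0.0005 -0.    ]]
board [ 0.4826  0.0157 -0.0938] [[-0.0004  0.003 ]
 [-0.0011 -0.0004]
 [-0.0002 -0.0008]
 [ 0.0018 -0.0017]]
board [ 0.482   0.0154 -0.0926] [[ 0.0005  0.0012]
 [ 0.001   0.0005]
 [ 0.001  -0.0007]
 [-0.0003  0.0001]
 [-0.0014  0.0026]
 [-0.0013 -0.0009]
 [-0.0011 -0.0009]
 [ 0.0016 -0.0019]]
slot [[0.538  0.0277 0.018 ]
 [0.3864 0.0416 0.018 ]
 [0.5142 0.0297 0.018 ]
 [0.3838 0.0434 0.018 ]]
block [ 0.4512 -0.1228 -0.0812] [[ 0.001   0.0002]
 [-0.001  -0.0024]
 [-0.0027 -0.0006]
 [ 0.0027  0.0028]]
block [ 0.4537 -0.12   -0.0906] [[-0.0016  0.0025]
 [ 0.0011  0.0003]
 [ 0.0003 -0.0002]
 [ 0.0001 -0.0025]]
slot in board [[ 0.0546  0.0174]
 [-0.0977  0.0173]
 [ 0.0307  0.0172]
 [-0.1004  0.0188]]
top 0.08 49 [0.0731 0.0813 0.1186] 0.13543655752815142 0.05390151425758297 0.10067093122934354
top 0.09 42 [0.072  0.0886 0.121 ] 0.13477733563369285 0.05322263482551172 0.09982332687982588
top 0.15 24 [0.0745 0.1541 0.1108] 0.13265044122224862 0.05528268718803413 0.09152021935646892
t
[... 323 characters left out ...]
32   0.0451] [ 0.0157 -0.0521  0.0647]
scene 0.08 53 [0.0782 0.0814 0.1127] 0.1321363675217364 0.05143767627155869 0.09760660107707295
scene 0.09 116 [0.0755 0.0906 0.1092] 0.13503620759024637 0.05305956291713831 0.09674115156197559
scene 0.15 11 [0.079  0.1542 0.1128] 0.126382176631336 0.056302511537482454 0.09521679748116076
scene 0.16 75 [0.0767 0.1602 0.1151] 0.13094407762131421 0.05087411634097349 0.09804171273622825
scene 0.17 83 [0.075  0.1671 0.1068] 0.13450952908199096 0.053328877091344096 0.09835059050797182
scene board 2275 0.01751999362809506 [-0.08   -0.2596  0.0101] [-0.02    0.2599  0.0296]
scene blk 1053 0.055017586635443094 [-0.0494 -0.2349  0.0451] [ 0.0138 -0.0511  0.062 ]
```

>>> apply_moves(linear=[[-0.2,-0.08,0],[-0.4,-0.17,0],[-0.6,-0.26,0],[-0.8,-0.34,0],[-1,-0.43,0]], delta_rot=[[0,0,-0.032],[0,0,-0.064],[0,0,-0.096],[0,0,-0.128],[0,0,-0.159]], gripper=-1, force=60)

```text
clock: 0.52
position: [0.332, 0.4878, 0.231]
tool_rot: [-3.141, -0.0, 3.052]
force: [0.5, 0.1, 0.6]
grip_width: 0.0257
finger_force: 0.0
```

>>> apply_moves(linear=[[-0.2,-0.2,0],[-0.4,-0.4,0],[-0.6,-0.6,0],[-0.8,-0.8,0],[-1,-1,0]], delta_rot=[[0,0,0],[0,0,0],[0,0,0],[0,0,0],[0,0,0]])

```text
clock: 0.93
position: [0.4224, 0.3786, 0.2311]
tool_rot: [-3.141, -0.0, 3.049]
force: [0.4, 0.2, -0.3]
grip_width: 0.0002
finger_force: 0.0
```

>>> apply_moves(linear=[[-0.2,-0.2,0],[-0.4,-0.4,0],[-0.6,-0.6,0],[-0.8,-0.8,0],[-1,-1,0]], delta_rot=[[0,0,0],[0,0,0],[0,0,0],[0,0,0],[0,0,0]])

```text
clock: 1.35
position: [0.5127, 0.2698, 0.2311]
tool_rot: [-3.141, -0.0, 3.049]
force: [1.1, 0.1, -0.9]
grip_width: 0.0
finger_force: 0.0
```

>>> apply_moves(linear=[[-0.25,-0.2,0],[-0.5,-0.4,0],[-0.75,-0.6,0],[-1,-0.8,0],[-1,-0.92,0]], delta_rot=[[0,0,0],[0,0,0],[0,0,0],[0,0,0],[0,0,0]])

```text
clock: 1.77
position: [0.6064, 0.1662, 0.2306]
tool_rot: [-3.14, 0.001, 3.045]
force: [1.6, -0.5, 0.3]
grip_width: -0.0001
finger_force: 0.0
```

```bash
cat >> h.py <<'E'
B=np.array([.482,.0145,-.0926])
def inboard(p):
    c,s=np.cos(B[2]),np.sin(B[2]); return np.r_[(np.array(p)[:2]-B[:2])@np.array([[c,-s],[s,c]]),p[2]]
def st():
    np.set_printoptions(precision=4,suppress=True); o=monitor.observe(); print(o['clock'],'board',inboard(o['position']),'rot',o['tool_rot'],'F',o['force'],'q',o['qpos'],o['grip_width'])
E
python3 - <<'E'
from h import *
st()
p,d=optics.grab_frame('wrist'); cv2.imwrite('pics/w1.png',p[:,:,::-1]); i=optics.camera_info('wrist'); print(i['T_tool_cam'])
p,d=optics.grab_frame('scene'); cv2.imwrite('pics/s1.png',cv2.resize(p[90:300,150:380],None,fx=2.6,fy=2.6,interpolation=cv2.INTER_CUBIC)[:,:,::-1])
E
```

```text
1.7667 board [0.1098 0.1626 0.2306] rot [-3.14    0.001   3.0449] F [ 1.6252 -0.4628  0.3203] q [-0.3545  0.5279 -0.0123  1.591   0.0094  1.0226  1.1041] -0.00014321642200848406
[[-0.0008 -0.9492 -0.3148  0.0813]
 [ 1.     -0.0007 -0.0002  0.0002]
 [-0.     -0.3148  0.9492 -0.1425]
 [ 0.      0.      0.      1.    ]]
```

>>> apply_moves(linear=[[-0.15,0,0],[-0.25,0,0.2],[-0.25,0,0.5],[-0.25,0,0.75],[-0.25,0,1]], delta_rot=[[0,0,0],[0,0,0],[0,0,0],[0,0,0],[0,0,0]])

```text
clock: 2.28
position: [0.6271, 0.1692, 0.13]
tool_rot: [3.141, -0.001, 3.05]
force: [0.2, 0.2, -0.7]
grip_width: -0.0003
finger_force: 0.0
```

>>> apply_moves(linear=[[0,0,0.1],[0,0,0.2],[0,0,0.2],[0,0,0.2],[0,0,0.2]], delta_rot=[[0,0,0],[0,0,0],[0,0,0],[0,0,0],[0,0,0]])

```text
clock: 2.7
position: [0.6286, 0.1682, 0.1127]
tool_rot: [3.141, 0.002, 3.049]
force: [1.0, -0.5, 0.4]
grip_width: 0.0001
finger_force: 0.0
```

```bash
python3 - <<'E'
from h import *
st()
p,d=optics.grab_frame('scene'); cv2.imwrite('pics/s2.png',cv2.resize(p[90:300,150:380],None,fx=2.8,fy=2.8,interpolation=cv2.INTER_CUBIC)[:,:,::-1])
E
```

```text
2.7 board [0.1318 0.1666 0.1127] rot [3.1408 0.0016 3.0489] F [ 1.0119 -0.5292  0.43  ] q [-0.3412  0.6951 -0.0175  1.6239  0.0153  0.821   1.1131] 0.00014929444665634747
```

View pics/s2.png

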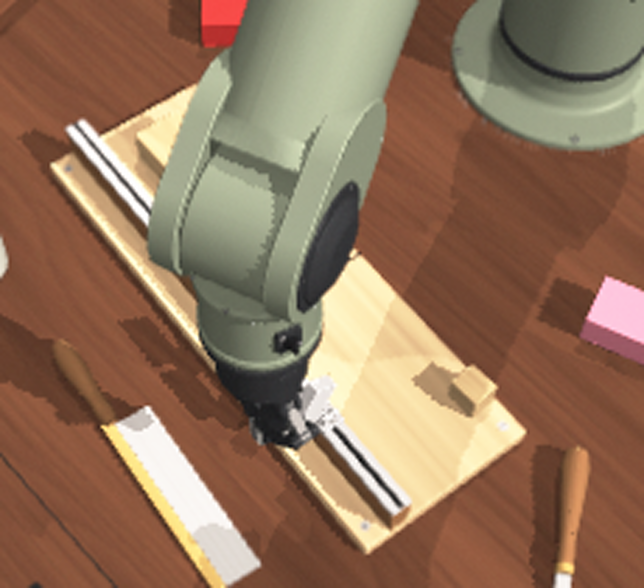

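The shut fingers, at (285,430), are behind the far stop's plate at (320,395). The near stop is clear of them. Now I'll push toward -x.

>>> apply_moves(linear=[[0.12,0,0],[0.22,0,0],[0.32,0,0],[0.4,0,0],[0.48,0,0]], delta_rot=[[0,0,0],[0,0,0],[0,0,0],[0,0,0],[0,0,0]])

```text
clock: 3.17
position: [0.5835, 0.1724, 0.1145]
tool_rot: [3.139, 0.008, 3.048]
force: [12.7, -6.2, 37.2]
grip_width: -0.0001
finger_force: 16.3
```

>>> apply_moves(linear=[[0.08,0,0],[0.16,0,0],[0.24,0,0],[0.32,0,0],[0.36,0,0]], delta_rot=[[0,0,0],[0,0,0],[0,0,0],[0,0,0],[0,0,0]])

```text
clock: 3.58
position: [0.5443, 0.176, 0.1127]
tool_rot: [3.141, 0.002, 3.049]
force: [-0.4, -0.5, -0.5]
grip_width: 0.0002
finger_force: 0.0
```

```bash
python3 - <<'E'
from h import *
st()
d=optics.grab_frame('scene')[1]
v,u=np.nonzero(d>0);P=at_d('scene',np.c_[u,v],d)
q=np.array([inboard(p) for p in P[(P[:,2]>.066)&(P[:,2]<.14)]])
for y0,y1 in((.05,.12),(.13,.20)):
    w=q[(q[:,1]>y0)&(q[:,1]<y1)&(q[:,0]>0)&(q[:,0]<.12)]
    print(y0,len(w),np.histogram(w[:,0],np.arange(0,.121,.01))[0])
E
```

```text
3.5833 board [0.0471 0.1666 0.1127] rot [3.1405 0.0018 3.0489] F [-0.4047 -0.5475 -0.4887] q [-0.4012  0.5901 -0.0211  1.8429  0.0181  0.7066  1.0456] 0.0001773675486277367
0.05 232 [ 0  0  0  0  1 37 54 58 56 26  0  0]
0.13 174 [ 0  0  0  2 10 67 69  5 18  3  0  0]
```

>>> apply_moves(linear=[[0,0,-0.25],[0,0,-0.5],[0.2,-0.2,-0.7],[0.5,-0.5,-0.8],[0.8,-0.8,-0.8]], delta_rot=[[0,0,0],[0,0,0],[0,0,0],[0,0,0],[0,0,0]])

```text
clock: 4.05
position: [0.4596, 0.1049, 0.193]
tool_rot: [3.14, 0.003, 3.049]
force: [1.0, -0.5, 0.0]
grip_width: 0.0002
finger_force: 0.0
```

>>> apply_moves(linear=[[0.2,-0.25,0],[0.4,-0.5,0],[0.6,-0.75,0],[0.7,-1,0],[0.7,-1,0]], delta_rot=[[0,0,0],[0,0,0],[0,0,0],[0,0,0],[0,0,0]])

```text
clock: 4.47
position: [0.3781, 0.0084, 0.1916]
tool_rot: [-3.141, -0.0, 3.045]
force: [1.6, -0.1, 1.1]
grip_width: -0.0002
finger_force: 0.0
```

```bash
python3 - <<'E'
from h import *
st()
p,d=optics.grab_frame('scene'); a=cv2.resize(p[115:290,160:345],None,fx=2.6,fy=2.6,interpolation=cv2.INTER_CUBIC)
p2,d2=optics.grab_frame('top')
b=cv2.resize(p2[145:270,165:415],None,fx=3.2,fy=3.2,interpolation=cv2.INTER_CUBIC)
cv2.imwrite('pics/s3.png',a[:,:,::-1]);cv2.imwrite('pics/t3.png',b[:,:,::-1])
for n,d in(('scene',d),('top',d2)):
  v,u=np.nonzero(d>0);P=at_d(n,np.c_[u,v],d)
  q=np.array([inboard(p) for p in P[(P[:,2]>.066)&(P[:,2]<.14)]])
  for y0,y1 in((.05,.12),(.13,.20)):
    w=q[(q[:,1]>y0)&(q[:,1]<y1)&(q[:,0]>0)&(q[:,0]<.12)]
    print(n,y0,len(w),w[:,2].max(),np.histogram(w[:,0],np.arange(0,.121,.01))[0])
E
```

```text
4.4667 board [-0.1029 -0.0157  0.1916] rot [-3.1406 -0.0005  3.0451] F [ 1.6378 -0.0925  1.0566] q [-0.1906  0.1927  0.0122  2.2454 -0.0024  0.7043  1.2974] -0.00016687393340757758
scene 0.05 232 0.1311243476048435 [ 0  0  0  0  1 37 57 55 57 25  0  0]
scene 0.13 164 0.08076802286520042 [ 0  0 20 22 19 39 39  3 20  2  0  0]
top 0.05 173 0.1344081900680073 [ 0  0  0  0  1 54 64 31 10 12  1  0]
top 0.13 193 0.08241325432917454 [ 0  0 24 23 22 41 44 10 23  6  0  0]
```

View pics/s3.png

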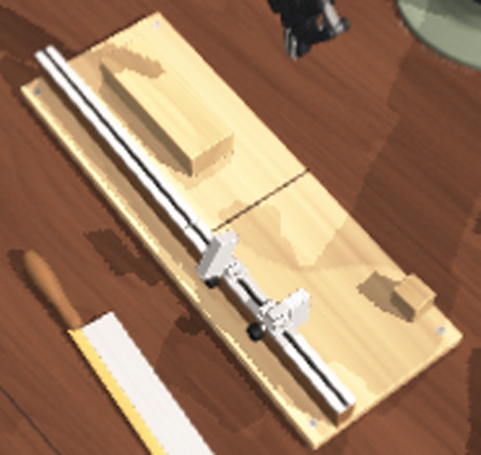

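The far stop is down: its bar and plate at (290,312) now lie over the board. The near stop is still up at (218,255). Next I'll push the block to the fence with the fingers open, giving two wide contacts.

>>> apply_moves(linear=[[0,-0.25,0.1],[-0.1,-0.5,0.2],[-0.2,-0.75,0.3],[-0.2,-1,0.4],[-0.2,-1,0.4]], delta_rot=[[0,0,0],[0,0,0],[0,0,0],[0,0,0],[0,0,0]], gripper=1)

```text
clock: 4.98
position: [0.391, -0.0925, 0.1498]
tool_rot: [-3.141, -0.002, 3.046]
force: [-1.4, -0.3, -0.8]
grip_width: 0.0605
finger_force: 0.0
```

>>> apply_moves(linear=[[0,-0.15,0.2],[0,-0.25,0.4],[0,-0.25,0.6],[0,-0.25,0.8],[0,-0.25,1]], delta_rot=[[0,0,0],[0,0,0],[0,0,0],[0,0,0],[0,0,0]])

```text
clock: 5.4
position: [0.3898, -0.1137, 0.0502]
tool_rot: [3.141, 0.001, 3.049]
force: [0.6, 0.3, -0.2]
grip_width: 0.0852
finger_force: 0.0
```

```bash
python3 - <<'E'
from h import *
st()
E
```

```text
5.4 board [-0.08   -0.1362  0.0502] rot [3.1413 0.0007 3.0493] F [ 0.626   0.3037 -0.2087] q [ 0.1105  0.5322  0.0349  2.2897 -0.0576  0.3197  1.6739] 0.08520142966620955
```

>>> apply_moves(linear=[[0,0,0.12],[0,0,0.24],[-0.07,0,0.24],[-0.13,0,0.24],[-0.18,0,0.24]], delta_rot=[[0,0,0],[0,0,0],[0,0,0],[0,0,0],[0,0,0]])

```text
clock: 5.82
position: [0.4084, -0.1158, 0.0278]
tool_rot: [3.142, 0.001, 3.049]
force: [-0.1, 0.6, 0.4]
grip_width: 0.0854
finger_force: 0.0
```

>>> apply_moves(linear=[[-0.06,0,0],[-0.12,0,0],[-0.18,0,0],[-0.24,0,0],[-0.29,0,0]], delta_rot=[[0,0,0],[0,0,0],[0,0,0],[0,0,0],[0,0,0]])

```text
clock: 6.23
position: [0.4362, -0.1188, 0.0275]
tool_rot: [-3.142, 0.0, 3.049]
force: [-3.1, 0.7, 0.8]
grip_width: 0.0854
finger_force: 1.2
```

>>> apply_moves(linear=[[-0.02,0,0],[-0.04,0,0],[-0.06,0,0],[-0.06,0,0],[-0.06,0,0]], delta_rot=[[0,0,0],[0,0,0],[0,0,0],[0,0,0],[0,0,0]])

```text
clock: 6.65
position: [0.4417, -0.1193, 0.0273]
tool_rot: [-3.142, 0.001, 3.049]
force: [0.7, -0.0, -0.8]
grip_width: 0.0853
finger_force: 0.0
```

```bash
python3 - <<'E'
from h import *
st()
E
```

```text
6.65 board [-0.0278 -0.1369  0.0273] rot [-3.1415  0.0005  3.0488] F [ 0.659  -0.007  -0.7793] q [ 0.107   0.625   0.0354  2.1696 -0.0607  0.3474  1.6707] 0.08533637857449732
```

Pushing force is only about 3 N so far. I'll go on in small steps until the fence pushes back.

>>> apply_moves(linear=[[-0.02,0,0],[-0.04,0,0],[-0.05,0,0],[-0.06,0,0],[-0.06,0,0]], delta_rot=[[0,0,0],[0,0,0],[0,0,0],[0,0,0],[0,0,0]])

```text
clock: 7.07
position: [0.4477, -0.1198, 0.0273]
tool_rot: [-3.142, 0.0, 3.049]
force: [-0.5, -0.6, 0.3]
grip_width: 0.0853
finger_force: 0.2
```

>>> apply_moves(linear=[[-0.01,0,0],[-0.02,0,0],[-0.02,0,0],[-0.02,0,0],[-0.02,0,0]], delta_rot=[[0,0,0],[0,0,0],[0,0,0],[0,0,0],[0,0,0]])

```text
clock: 7.48
position: [0.4482, -0.1199, 0.0271]
tool_rot: [3.141, -0.002, 3.048]
force: [-7.6, 1.3, 5.3]
grip_width: 0.0856
finger_force: 3.7
```

```bash
python3 - <<'E'
from h import *
st()
print(monitor.observe()['moment'])
E
```

```text
7.4833 board [-0.0212 -0.1369  0.0271] rot [ 3.1414 -0.0023  3.0482] F [-7.6464  1.3486  5.2929] q [ 0.1057  0.6313  0.0365  2.1513 -0.061   0.3622  1.6696] 0.08559946320472406
[ 0.1095  1.4178 -0.3157]
```

>>> apply_moves(linear=[[0.12,0,0],[0.25,0,-0.1],[0.25,-0.1,-0.4],[0.25,-0.3,-0.7],[0.25,-0.5,-0.7]], delta_rot=[[0,0,0],[0,0,0],[0,0,0],[0,0,0],[0,0,0]], gripper=-1)

```text
clock: 7.9
position: [0.4219, -0.1684, 0.1015]
tool_rot: [-3.141, 0.006, 3.05]
force: [2.1, -1.5, 0.3]
grip_width: 0.0256
finger_force: 0.0
```

>>> apply_moves(linear=[[0,-0.2,0],[0,-0.4,0],[-0.2,-0.6,0],[-0.4,-0.8,0],[-0.65,-0.83,0]], delta_rot=[[0,0,0],[0,0,0],[0,0,0],[0,0,0],[0,0,0]])

```text
clock: 8.32
position: [0.4765, -0.2601, 0.0976]
tool_rot: [-3.14, 0.0, 3.045]
force: [-0.1, -0.7, 0.2]
grip_width: 0.0
finger_force: 0.0
```

```bash
python3 - <<'E'
from h import *
st()
d=optics.grab_frame('scene')[1]
v,u=np.nonzero(d>0);P=at_d('scene',np.c_[u,v],d)
q=np.array([inboard(p) for p in P[(P[:,2]>.048)&(P[:,2]<.062)]]); w=q[(q[:,0]>-.06)&(q[:,0]<.047)&(abs(q[:,1])<.26)]
print(len(w),w.min(0),w.max(0))
w=w[w[:,0]<.03]
for y in(-.2,-.16,-.12,-.08):
    z=w[abs(w[:,1]-y)<.015]; print(y,len(z), z[:,0].min())
for x in(0,.01,.02): z=w[abs(w[:,0]-x)<.005]; print(x,z[:,1].min(),z[:,1].max())
E
```

```text
8.3167 board [ 0.0199 -0.274   0.0976] rot [-3.1399  0.0004  3.0447] F [-0.1401 -0.6607  0.2199] q [ 0.356   0.5794  0.046   1.9294 -0.0401  0.6328  1.9007] 1.1722081623922465e-05
999 [-0.0138 -0.2353  0.0481] [0.047  0.1699 0.062 ]
-0.2 109 -0.013837650797283055
-0.16 109 -0.01281355495802894
-0.12 114 -0.011769676279404517
-0.08 119 -0.011717822828761961
0 -0.23324358881716226 -0.052997384047036425
0.01 -0.23348971943339675 -0.05178836870436589
0.02 -0.23531593905800874 0.1699367464019387
```

>>> apply_moves(linear=[[0,0,0.2],[0,0,0.4],[0,0,0.6],[0,0.1,0.62],[0,0.2,0.62]], delta_rot=[[0,0,0],[0,0,0],[0,0,0],[0,0,0],[0,0,0]])

```text
clock: 8.78
position: [0.4782, -0.2354, 0.0346]
tool_rot: [3.141, -0.002, 3.048]
force: [0.6, 0.5, -0.3]
grip_width: -0.0001
finger_force: 0.0
```

>>> apply_moves(linear=[[0,0.06,0],[0,0.13,0],[0,0.21,0],[0,0.29,0],[0,0.37,0]], delta_rot=[[0,0,0],[0,0,0],[0,0,0],[0,0,0],[0,0,0]])

```text
clock: 9.2
position: [0.4827, -0.1988, 0.036]
tool_rot: [-3.141, 0.001, 3.049]
force: [0.3, -2.8, 1.6]
grip_width: -0.0001
finger_force: 1.4
```

>>> apply_moves(linear=[[0,0.08,0],[0,0.16,0],[0,0.24,0],[0,0.32,0],[0,0.4,0]], delta_rot=[[0,0,0],[0,0,0],[0,0,0],[0,0,0],[0,0,0]])

```text
clock: 9.62
position: [0.486, -0.1588, 0.0353]
tool_rot: [-3.142, -0.0, 3.049]
force: [-0.7, -2.4, 1.8]
grip_width: -0.0001
finger_force: 1.4
```

>>> apply_moves(linear=[[0,0.08,0],[0,0.16,0],[0,0.24,0],[0,0.32,0],[0,0.4,0]], delta_rot=[[0,0,0],[0,0,0],[0,0,0],[0,0,0],[0,0,0]])

```text
clock: 10.03
position: [0.4896, -0.1189, 0.0353]
tool_rot: [-3.142, -0.0, 3.049]
force: [-0.5, -3.3, 1.8]
grip_width: 0.0001
finger_force: 1.4
```

```bash
cat >> h.py <<'E'
def blk():
  for n in('scene','top'):
    d=optics.grab_frame(n)[1]
    v,u=np.nonzero(d>0);P=at_d(n,np.c_[u,v],d); P=P[(P[:,2]>.048)&(P[:,2]<.062)]
    q=np.array([inboard(p) for p in P]); w=q[(q[:,0]>-.06)&(q[:,0]<.018)&(abs(q[:,1])<.18)]
    w=w[(w[:,1]>np.percentile(w[:,1],1))]
    print(n,len(w),'y',[(round(w[abs(w[:,0]-x)<.005][:,1].min(),4),round(w[abs(w[:,0]-x)<.005][:,1].max(),4)) for x in(0,.01)],'xfront',[(y,round(w[abs(w[:,1]-y)<.015][:,0].min(),4)) for y in np.arange(w[:,1].min()+.02,w[:,1].max()-.01,.035).round(3)])
E
python3 - <<'E'
from h import *
st();blk()
E
```

```text
10.0333 board [ 0.02   -0.1321  0.0353] rot [-3.1416 -0.0001  3.0488] F [-0.4662 -3.3047  1.8373] q [ 0.0775  0.6498  0.0578  2.0519 -0.0818  0.4421  1.6755] 0.00012263497829777156
scene 545 y [(np.float64(-0.1115), np.float64(0.062)), (np.float64(-0.1114), np.float64(0.0642))] xfront [(np.float64(-0.091), np.float64(-0.0129)), (np.float64(-0.056), np.float64(-0.0128)), (np.float64(-0.021), np.float64(-0.0133)), (np.float64(0.014), np.float64(-0.013)), (np.float64(0.049), np.float64(-0.0136))]
top 541 y [(np.float64(-0.0575), np.float64(0.0635)), (np.float64(-0.0586), np.float64(0.0627))] xfront [(np.float64(-0.039), np.float64(-0.0102)), (np.float64(-0.004), np.float64(-0.0106)), (np.float64(0.031), np.float64(-0.0104))]
```

>>> apply_moves(linear=[[0,0.08,0],[0,0.16,0],[0,0.24,0],[0,0.32,0],[0,0.4,0]], delta_rot=[[0,0,0],[0,0,0],[0,0,0],[0,0,0],[0,0,0]])

```text
clock: 10.55
position: [0.4934, -0.0789, 0.0353]
tool_rot: [3.142, -0.0, 3.049]
force: [0.5, -1.1, -0.6]
grip_width: -0.0002
finger_force: 0.6
```

>>> apply_moves(linear=[[0,0.08,0],[0,0.16,0],[0,0.24,0],[0,0.3,0],[0,0.35,0]], delta_rot=[[0,0,0],[0,0,0],[0,0,0],[0,0,0],[0,0,0]])

```text
clock: 10.97
position: [0.4966, -0.0442, 0.0353]
tool_rot: [3.142, -0.0, 3.049]
force: [0.0, -0.2, -1.6]
grip_width: 0.0001
finger_force: 0.5
```

>>> apply_moves(linear=[[0,0.03,0],[0,0.06,0],[0,0.09,0],[0,0.1,0],[0,0.1,0]], delta_rot=[[0,0,0],[0,0,0],[0,0,0],[0,0,0],[0,0,0]])

```text
clock: 11.38
position: [0.4975, -0.0349, 0.0353]
tool_rot: [3.142, 0.0, 3.049]
force: [-0.3, -0.2, -0.0]
grip_width: -0.0002
finger_force: 0.0
```

```bash
python3 - <<'E'
from h import *
st();blk()
E
```

```text
11.3833 board [ 0.02   -0.0478  0.0353] rot [3.1415 0.     3.0488] F [-0.2684 -0.237  -0.0353] q [-0.1056  0.6462  0.0761  2.0657 -0.1093  0.4334  1.5326] -0.00015765424802402302
scene 576 y [(np.float64(-0.0222), np.float64(0.1465)), (np.float64(-0.0225), np.float64(0.1468))] xfront [(np.float64(-0.002), np.float64(-0.0124)), (np.float64(0.033), np.float64(-0.0126)), (np.float64(0.068), np.float64(-0.0124)), (np.float64(0.103), np.float64(-0.0125))]
top 289 y [(np.float64(0.0816), np.float64(0.1456)), (np.float64(0.0781), np.float64(0.146))] xfront [(np.float64(0.098), np.float64(-0.0105)), (np.float64(0.133), np.float64(-0.0103))]
```

>>> apply_moves(linear=[[0,0.02,0],[0,0.04,0],[0,0.05,0],[0,0.06,0],[0,0.06,0]], delta_rot=[[0,0,0],[0,0,0],[0,0,0],[0,0,0],[0,0,0]])

```text
clock: 11.9
position: [0.4981, -0.0289, 0.0353]
tool_rot: [3.142, 0.0, 3.049]
force: [0.6, -1.2, -0.4]
grip_width: -0.0002
finger_force: 0.2
```

>>> apply_moves(linear=[[0,0.005,0],[0,0.01,0],[0,0.015,0],[0,0.02,0],[0,0.02,0]], delta_rot=[[0,0,0],[0,0,0],[0,0,0],[0,0,0],[0,0,0]])

```text
clock: 12.32
position: [0.4982, -0.0271, 0.0353]
tool_rot: [-3.142, -0.0, 3.049]
force: [-0.3, -1.2, 0.8]
grip_width: -0.0
finger_force: 0.6
```

>>> apply_moves(linear=[[0,0.005,0],[0,0.01,0],[0,0.015,0],[0,0.02,0],[0,0.02,0]], delta_rot=[[0,0,0],[0,0,0],[0,0,0],[0,0,0],[0,0,0]])

```text
clock: 12.73
position: [0.4983, -0.0258, 0.0353]
tool_rot: [-3.141, -0.0, 3.048]
force: [-1.2, -6.9, 1.4]
grip_width: -0.0001
finger_force: 3.3
```

>>> apply_moves(linear=[[0,0.005,0],[0,0.01,0],[0,0.015,0],[0,0.015,0],[0,0.015,0]], delta_rot=[[0,0,0],[0,0,0],[0,0,0],[0,0,0],[0,0,0]])

```text
clock: 13.15
position: [0.4981, -0.0255, 0.0353]
tool_rot: [-3.14, -0.0, 3.047]
force: [-2.8, -15.0, 1.7]
grip_width: -0.0004
finger_force: 7.3
```

```bash
python3 - <<'E'
from h import *
st();blk()
E
```

```text
13.15 board [ 0.0198 -0.0384  0.0353] rot [-3.1397 -0.0005  3.0469] F [ -2.8066 -14.975    1.69  ] q [-0.1294  0.6467  0.0811  2.0653 -0.112   0.4343  1.5132] -0.0004233499072314826
scene 569 y [(np.float64(-0.0109), np.float64(0.1566)), (np.float64(-0.0118), np.float64(0.1548))] xfront [(np.float64(0.007), np.float64(-0.0129)), (np.float64(0.042), np.float64(-0.0131)), (np.float64(0.077), np.float64(-0.0122)), (np.float64(0.112), np.float64(-0.0121))]Traceback (most recent call last):
  File "<stdin>", line 2, in <module>
  File "h.py", line 31, in blk
    print(n,len(w),'y',[(round(w[abs(w[:,0]-x)<.005][:,1].min(),4),round(w[abs(w[:,0]-x)<.005][:,1].max(),4)) for x in(0,.01)],'xfront',[(y,round(w[abs(w[:,1]-y)<.015][:,0].min(),4)) for y in np.arange(w[:,1].min()+.02,w[:,1].max()-.01,.035).round(3)])
                                                                                                                                                  ~~~~~~~~~~~~~~~~~~~~~~~~~~~~~~^^
    return umr_minimum(a, axis, None, out, keepdims, initial, where)
ValueError: zero-size array to reduction operation minimum which has no identity
```

Butted: 15 N at the expected place. Now I'll back off and square the side against the fence with open fingers.

>>> apply_moves(linear=[[0,-0.15,0],[0.1,-0.3,-0.1],[0.4,-0.3,-0.4],[0.7,-0.2,-0.7],[0.9,0,-0.7]], delta_rot=[[0,0,0],[0,0,0],[0,0,0],[0,0,0],[0,0,0]], gripper=1)

```text
clock: 13.67
position: [0.408, -0.0168, 0.1082]
tool_rot: [3.141, 0.003, 3.045]
force: [2.4, 1.0, 0.9]
grip_width: 0.0602
finger_force: 0.0
```

>>> apply_moves(linear=[[0,0.25,0],[0,0.5,0],[0,0.75,0],[0,1,0],[0,1,0]], delta_rot=[[0,0,0],[0,0,0],[0,0,0],[0,0,0],[0,0,0]])

```text
clock: 14.08
position: [0.4187, 0.089, 0.1054]
tool_rot: [3.14, 0.001, 3.054]
force: [-0.2, 1.3, -0.3]
grip_width: 0.0853
finger_force: 0.0
```

```bash
python3 - <<'E'
from h import *
st()
try: blk()
except ValueError as e: print(e)
E
```

```text
14.0833 board [-0.0699  0.0683  0.1054] rot [3.1397 0.0007 3.0539] F [-0.1966  1.2777 -0.3469] q [-0.433   0.4338  0.1083  2.2131 -0.0984  0.4975  1.2349] 0.0853418076977721
scene 596 y [(np.float64(-0.0218), np.float64(0.1557)), (np.float64(-0.021), np.float64(0.1538))] xfront [(np.float64(-0.002), np.float64(-0.0134)), (np.float64(0.033), np.float64(-0.012)), (np.float64(0.068), np.float64(-0.0129)), (np.float64(0.103), np.float64(-0.0128)), (np.float64(0.138), np.float64(-0.0117))]
top 14 y [(np.float64(-0.0248), np.float64(-0.0224)), (np.float64(-0.0235), np.float64(-0.0196))] xfront []
```

>>> apply_moves(linear=[[0,-0.02,0.2],[0,-0.04,0.4],[0,-0.04,0.6],[0,-0.04,0.78],[-0.15,-0.04,0.78]], delta_rot=[[0,0,0],[0,0,0],[0,0,0],[0,0,0],[0,0,0]])

```text
clock: 14.6
position: [0.4293, 0.0775, 0.0246]
tool_rot: [-3.139, -0.006, 3.048]
force: [-0.8, -0.3, -0.8]
grip_width: 0.0855
finger_force: 0.0
```

>>> apply_moves(linear=[[-0.12,0,0],[-0.24,0,0],[-0.28,0,0],[-0.31,0,0],[-0.32,0,0]], delta_rot=[[0,0,0],[0,0,0],[0,0,0],[0,0,0],[0,0,0]])

```text
clock: 15.02
position: [0.4645, 0.0753, 0.0273]
tool_rot: [-3.141, -0.0, 3.048]
force: [-1.0, -0.3, 0.8]
grip_width: 0.0854
finger_force: 0.0
```

>>> apply_moves(linear=[[-0.005,0,0],[-0.01,0,0],[-0.015,0,0],[-0.02,0,0],[-0.02,0,0]], delta_rot=[[0,0,0],[0,0,0],[0,0,0],[0,0,0],[0,0,0]])

```text
clock: 15.43
position: [0.4662, 0.0758, 0.0273]
tool_rot: [-3.141, -0.001, 3.049]
force: [-3.3, -0.3, 1.9]
grip_width: 0.0855
finger_force: 1.4
```

```bash
python3 - <<'E'
from h import *
st()
E
```

```text
15.4333 board [-0.0214  0.0596  0.0273] rot [-3.1414 -0.0006  3.0491] F [-3.293  -0.2806  1.8897] q [-0.339   0.6393  0.0689  2.133  -0.1131  0.3733  1.3001] 0.08551701510147239
```

>>> apply_moves(linear=[[-0.005,0,0],[-0.01,0,0],[-0.015,0,0],[-0.02,0,0],[-0.02,0,0]], delta_rot=[[0,0,0],[0,0,0],[0,0,0],[0,0,0],[0,0,0]])

```text
clock: 15.85
position: [0.4669, 0.0757, 0.0271]
tool_rot: [-3.141, -0.003, 3.049]
force: [-12.0, 2.5, 6.4]
grip_width: 0.0857
finger_force: 5.6
```

>>> apply_moves(linear=[[0.1,0,0],[0.3,0,0],[0.45,0,-0.2],[0.5,0,-0.6],[0.5,0,-1]], delta_rot=[[0,0,0],[0,0,0],[0,0,0],[0,0,0],[0,0,0]])

```text
clock: 16.27
position: [0.4163, 0.0799, 0.1276]
tool_rot: [-3.14, -0.003, 3.049]
force: [1.2, -0.3, -0.4]
grip_width: 0.0853
finger_force: 0.0
```

>>> apply_moves(linear=[[0,0.25,-0.2],[0,0.5,-0.4],[0,0.75,-0.6],[0,1,-0.6],[0,1,-0.6]], delta_rot=[[0,0,0],[0,0,0],[0,0,0],[0,0,0],[0,0,0]])

```text
clock: 16.68
position: [0.4285, 0.1847, 0.1883]
tool_rot: [3.138, 0.003, 3.053]
force: [-1.7, 0.5, -0.2]
grip_width: 0.0858
finger_force: 0.0
```

>>> apply_moves(linear=[[0,0.25,0],[0,0.5,0],[0,0.75,0],[0,1,0],[0,1,0]], delta_rot=[[0,0,0],[0,0,0],[0,0,0],[0,0,0],[0,0,0]])

```text
clock: 17.1
position: [0.4368, 0.2837, 0.1868]
tool_rot: [3.14, 0.0, 3.053]
force: [-0.7, 0.9, -0.3]
grip_width: 0.0856
finger_force: 0.0
```

```bash
python3 - <<'E'
from h import *
st()
try: blk()
except ValueError as e: print(e)
p=optics.grab_frame('scene')[0]; a=cv2.resize(p[130:280,180:340],None,fx=3.8,fy=3.8,interpolation=cv2.INTER_CUBIC)
cv2.imwrite('pics/s9.png',a[:,:,::-1])
p=optics.grab_frame('top')[0]; b=cv2.resize(p[145:225,165:365],None,fx=4,fy=4,interpolation=cv2.INTER_CUBIC)
cv2.imwrite('pics/t9.png',b[:,:,::-1])
E
```

```text
17.1 board [-0.0699  0.2639  0.1868] rot [3.1397 0.0002 3.0531] F [-0.7489  0.9006 -0.2874] q [-0.7719  0.4161  0.1087  1.9243 -0.0627  0.8029  0.8534] 0.08560101058042657
scene 571 y [(np.float64(-0.0208), np.float64(0.1555)), (np.float64(-0.0218), np.float64(0.1554))] xfront [(np.float64(-0.002), np.float64(-0.0105)), (np.float64(0.033), np.float64(-0.0119)), (np.float64(0.068), np.float64(-0.0115)), (np.float64(0.103), np.float64(-0.0118)), (np.float64(0.138), np.float64(-0.0116))]
top 741 y [(np.float64(-0.0224), np.float64(0.1543)), (np.float64(-0.0225), np.float64(0.1548))] xfront [(np.float64(-0.003), np.float64(-0.0097)), (np.float64(0.032), np.float64(-0.0092)), (np.float64(0.067), np.float64(-0.0085)), (np.float64(0.102), np.float64(-0.0091)), (np.float64(0.137), np.float64(-0.0089))]
```

View pics/s9.png

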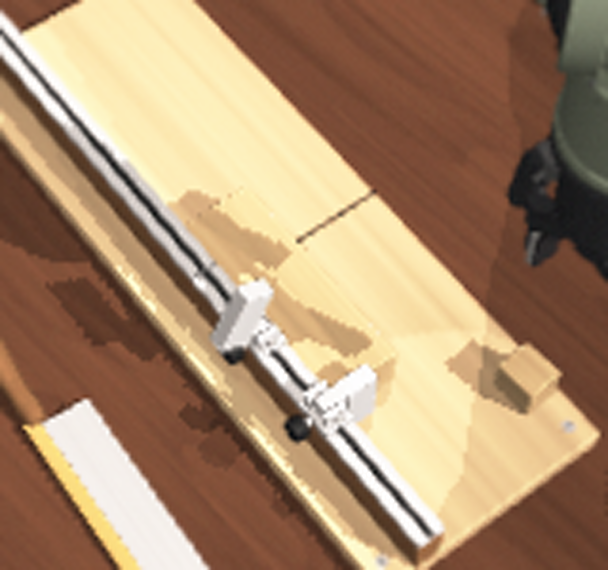

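View pics/t9.png

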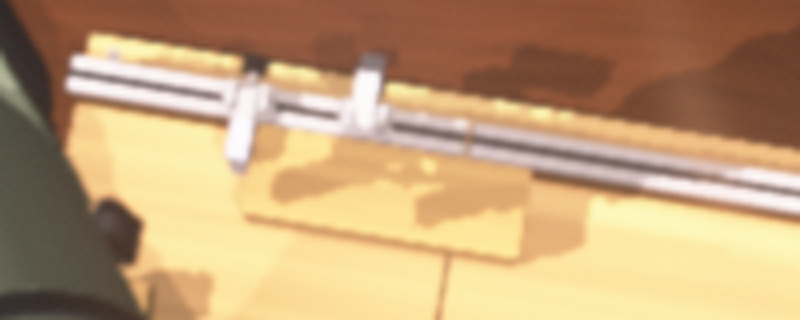

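The last views show the far stop down (240,130) with the block's end against its plate. The block's long side is against the fence, and the near stop is still up (370,90). The arm is clear, so I'm handing in.

```bash
python3 -c "
from workcell import workorder
print(workorder.job_done())"
```

```text
the job is handed in; nothing more can be done
None
```

I flipped the far stop down, left the near stop up, butted the block against the lowered stop with its long side against the fence, and handed the job in at about 17 s; the hand-in returned no verdict.

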